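Pin back the wire tensioner arm

TASK

The winder's wire has to be re-threaded, so lock its sprung tensioner arm back: take the pin with the thick cylindrical head out of the pin block, use it to push the arm round against its spring, and set the pin fully down in the hole of the stop boss, so that the pin stands in the hole, let go, and the arm rests against it. Never let the arm snap back, and leave the pointed pin, the bobbin and the tape roll alone.

Things in the scene. Friction and masses are not known exactly. Their poses are not given: they have to be found in the camera images.
- tensioner: Fixed wire tensioner: grey base plate 200 x 170 x 10 mm (x, y, z) with a pivot post, a sprung arm and an aluminium stop boss. Origin: centre of the plate's underside on the bench, z up. In this frame the pivot axis is at (65, 0) mm and the boss at (-39, -36) mm. The pivot cap reaches 80 mm above the bench, all else on it 68 mm at most.
- pivot (a point): Point on the arm's vertical pivot axis, 56 mm above the bench; axes as the tensioner's. The arm is a straight aluminium bar 16 mm wide and 20 mm tall (46 to 66 mm above the bench, so it passes 10 mm over the boss), its centreline running from the pivot to the roller. At rest it points 148.5 degrees anticlockwise from the tensioner's +x.
- lock_hole (a point): Centre of the mouth of the hole in the stop boss, 36 mm above the bench. The boss is a 44 x 44 mm block whose flat top is at 36 mm; the hole is 12 mm wide, chamfered, vertical, blind and 24 mm deep (floor 12 mm above the bench). It lies 110 mm from the pivot axis.
- tension_arm (a joint): Angle (rad) of the sprung arm about its vertical pivot: 0 at rest on its stop, growing anticlockwise seen from above, 1.4 at most. A spring always drives it back to 0: 0.2 N m at rest, 0.35 N m at 1.0 rad (3 N at the hole's radius); it does not stay where it is left. With the pin in the hole and the arm's trailing (clockwise) side resting on it, it reads about 1.0.
- end_roller (a point): Centre of the ivory roller (28 mm wide, 22 mm tall) at the end of the arm, 148 mm from the pivot axis, 56 mm above the bench; it moves with the arm.
- pin_block: Fixed grey plastic block, 44 x 140 x 36 mm (x, y, z), origin at the centre of its underside on the bench. Two 12 mm blind holes, 24 mm deep, at y = -40 and +40 mm hold the two pins upright; which pin is in which hole varies.
- lock_pin: Loose steel pin, about 110 g, upright in the pin block: a round shank 10 mm thick and 64 mm long with a chamfered foot, below a dark cylindrical head 22 mm thick and 26 mm tall (90 mm in all). Origin: centre of its foot; z runs up its axis to the head. Standing in a hole, its foot is 12 mm above the bench and its head 76 to 102 mm.
- guide_pin: Bystander: loose steel pin 10 mm thick and 74 mm tall with a sharp pointed top and no head, upright in the other hole of the pin block. Origin: centre of its foot.
- bobbin: Bystander: loose ivory plastic bobbin standing on the bench, 48 mm wide, 40 mm tall. Origin: centre of its underside.
- tape_roll: Bystander: loose roll of brown tape lying flat on the bench, 84 mm wide, 19 mm tall. Origin: centre of its underside.

How it is judged (in metres and radians):
On the way, in this order (a step that is already met when the one before it is completed fails the run):
1. the headed pin is lifted clear of the pin block (foot more than 46 mm above the bench) (height (world z) of lock_pin above 0.046 m), for 0.1 s.
2. the arm is swung most of the way round (past 0.8 rad) (value of joint tension_arm above 0.8 rad), for 0.1 s.
At the end, for the whole second after the job is handed in: The headed pin stands in the boss's hole (foot within 5 mm of the hole's axis and within 4.5 mm of its floor, tilted less than 0.25 rad) and is at rest; the arm rests against it at 0.88 to 1.08 rad; the pointed pin (15 mm), bobbin and tape roll (30 mm) are where they were (horizontal distance between lock_pin and lock_hole below 0.005 m and z of lock_pin in the frame of tensioner between 0.008 and 0.0165 m and angle between lock_pin's own z axis and vertical below 0.25 rad and value of joint tension_arm between 0.88 and 1.08 rad and velocity of joint tension_arm between -0.1 and 0.1 rad/s and linear speed of lock_pin below 0.02 m/s and distance of guide_pin from where it was at the start of the episode below 0.015 m and distance of each of bobbin, tape_roll from where it was at the start of the episode below 0.03 m); the robot touches nothing.
It fails at once if the arm snaps back (faster than 4 rad/s towards rest) (velocity of joint tension_arm below -4 rad/s).
It fails at once if the pointed pin is moved more than 15 mm (distance of guide_pin from where it was at the start of the episode above 0.015 m).
It fails at once if the bobbin or the tape roll is moved more than 30 mm (distance of any of bobbin, tape_roll from where it was at the start of the episode above 0.03 m).
It also fails if it takes over 58 s, if anything falls off the work surface, if the arm or the gripper's body presses on something with over 40 N, if the wrist force passes 120 N, or if a joint passes its speed limit or range.

ROBOT

A 6-joint arm with a two-finger parallel gripper is mounted at the origin on the work surface. World frame = base frame: x ahead of the robot, y to its left, z up, the work surface at z = 0. Lengths are in mm, angles in rad, forces in N, time in s.
With the tool pointing down it reaches from about 350 to 975 mm from the base axis. Payload 7.1 kg.
Tool frame: the origin (TCP) lies between the finger pads; the fingertips stand 17 mm ahead of it and the grasp point (between the pads) lies 2 mm behind it; z points along the fingers, y is the line along which they close (so a half turn about z gives the same grasp; the last joint's range is limited). The gripper opens to 88 mm and grips with 3 to 60 N. Pads are 20 mm wide; open, the fingers measure 115 mm over their backs; the gripper's body (75 mm by 178 mm) begins 61 mm behind the grasp point.
Start: joints at [-1.133, 0.423, 1.63, -0, 1.089, -0.019], TCP at [275.688, -560.893, 239.675] pointing down, gripper open.
Joint ranges: [-3, 3], [-0.9, 2.11], [0.09, 2.58], [-1.31, 4.45], [0.11, 2.69], [-2.54, 2.54]. Speed limits (rad/s): [2.39, 2.39, 3.01, 3.14, 3.14, 3.14].

INTERFACE

Orientations are given as a rotation vector (axis times angle).
In Python, from workcell import ctrl gives the robot as it stands.
- The arm moves only by the tool move_tool, called after "Request:" as name([rows], argument=value, ...), one row to a line, values as JSON. Schema: {"type":"object","properties":{"segments":{"type":"array","items":{"type":"object","properties":{"sx":{"type":"number"},"sy":{"type":"number"},"sz":{"type":"number"},"rx":{"type":"number"},"ry":{"type":"number"},"rz":{"type":"number"}},"additionalProperties":false},"minItems":1,"maxItems":5},"finger_gap":{"type":"number"},"only":{"type":"string"},"quiet":{"type":"boolean"},"lines":{"type":"string"}},"required":["segments"],"additionalProperties":false}. segments is a list of rows, 1 to 5 of them, each an object with the fields sx, sy, sz (the shift in normalised numbers (1 is 80 cm)), rx, ry, rz (a rotation vector in normalised numbers (1 is 2 pi rad)); a field left out counts as zero; each row shifts and turns the commanded pose from where the row before left it, along the tool's axes as they then stand; what a row does not reach is not made up. A row lasts 1/12 s, in which the tool goes at most 41.7 mm and 0.125 rad, less where a joint would pass 70% of its speed; a pose out of reach is approached as far as the arm can. finger_gap is the finger opening in mm, set as the call begins (left out keeps the last). The fingers move at their own pace and stop on an object; the grip force is fixed at half the most. Time passes only in rows, so rows that do not move let the fingers close. The tool returns the time, the measured TCP pose, the force, the opening and the grip force at its end. only (a regular expression) keeps the lines of the reply that match it, lines (a string "A,B") keeps lines A to B, and quiet returns only ok. Shift and turn numbers lie between -1 and 1, and a call with a number outside is refused. Input that does not fit is refused with a message, and nothing moves.
- ctrl.get_obs(): the state, without advancing time (a new reading comes with each control period).
- ctrl.get_image(name): name is "scene" or "top"; returns a dict with "img" (420x560x3 uint8, red, green, blue), "fx", "fy", "cx", "cy" (pixels), "R" (3x3) and "t" (3): a world point X has camera coordinates R X + t. Camera axes: x right, y down, z forward; pixel columns grow to the right and rows downward; lengths in mm; the calibration is good to about 2 mm. A picture is of the moment at which its call begins. There is no depth.
- ctrl.close_job(): hands the job in; it is judged then, once.
The state is a dict: "t": time; "qpos": joint angles; "qvel": joint speeds; "joint_torque": joint torques, N m; "ee_pos": TCP position; "orientation": TCP orientation; "ft_force": force on the tool from outside, world axes, zero at the start; "moment": the same for the moment, N m; "width": finger opening in mm; "grasp_force": force on a finger pad.
Only numpy, scipy, OpenCV 4.12 (cv2) and the standard library are available. Lean on these libraries where they do the work, as an engineer would, in place of code of your own. Each camera call takes 0.05 s, during which the arm holds its last target. There are 200 camera calls.

## Working session

There is one attempt and no reset: what is moved stays moved. The work goes in short steps, Python scripts to look and compute and a tool call to move; the robot and the scene stay as the last step left them, time stands still between calls to the robot, and variables do not carry over. Pictures are saved under pics/ and viewed, at most 10 in all, crops included, and the job is handed in when it is done.

```bash
ls; mkdir -p pics
```

Run:
```python
from workcell import ctrl
import cv2
for n in("scene","top"):
    d=ctrl.get_image(n); cv2.imwrite(f"pics/{n}0.png",d["img"][:,:,::-1]); print(n,d["fx"],d["cx"],d["cy"],d["R"],d["t"])
o=ctrl.get_obs();print(o)
```

```text
pics
workcell.py
scene 539.0730002110522 284.3177713776269 206.82287893291326 [[-0.53722343  0.84324854 -0.01796891]
 [ 0.6506081   0.40074874 -0.64506553]
 [-0.53674956 -0.35823503 -0.76391595]] [ 350.64470206 -342.10407757 1306.44950809]
top 472.37540582255076 288.024149804434 204.98939257786054 [[-0.02115814 -0.99974469  0.00793061]
 [-0.99792997  0.02063656 -0.060909  ]
 [ 0.06072979 -0.00920291 -0.99811182]] [  17.93669802  619.33917025 1091.02355664]
{'t': 0.1, 'qpos': array([-1.13299228e+00,  4.23764860e-01,  1.63059323e+00, -3.39267538e-07,
        1.08857560e+00, -1.90080342e-02]), 'qvel': array([-1.97413408e-03, -1.98603877e-03, -3.21973646e-03,  2.26134455e-04,
        1.19554699e-04, -4.53288171e-05]), 'joint_torque': array([ 8.82968288e-05, -5.45614064e+01, -2.74323732e+01,  6.45070220e-02,
        1.88561023e-02, -7.31667569e-05]), 'ee_pos': array([ 275.50258054, -560.48512858,  238.98712593]), 'orientation': array([-3.05872322e+00, -7.11039140e-01,  4.38157259e-04]), 'ft_force': array([-0.75257133,  0.39508545, -0.38458799]), 'moment': array([-0.0566834 ,  0.04646645, -0.03331916]), 'grasp_force': 0.0, 'width': 88.11209455566824}
```

View pics/scene0.png

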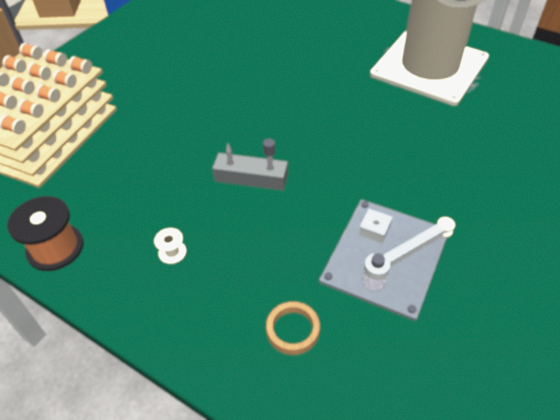

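View pics/top0.png

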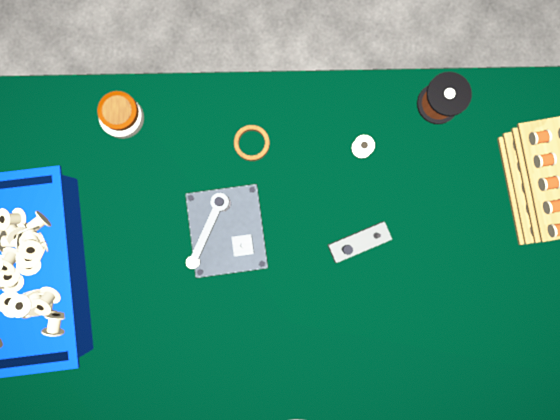

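The scene view shows the pin block with the headed pin at about (269,147) and the pointed pin at (229,150). The tensioner's boss is at (376,223), its pivot at (378,262) and its roller at (446,226). In the top view the headed pin is at (347,250), the pointed pin at (377,236), the boss at (242,245), the pivot at (219,202) and the roller at (192,263). I'll enlarge these for precise pixels.

Run:
```python
import cv2,numpy as np
t=cv2.imread("pics/top0.png");s=cv2.imread("pics/scene0.png")
def c(im,x,y,w,h,k): return cv2.resize(im[y:y+h,x:x+w],None,fx=k,fy=k,interpolation=cv2.INTER_CUBIC)
a=np.hstack([c(t,180,175,100,110,4),c(t,320,210,80,110,4)[:, :320]])
b=np.hstack([c(s,315,195,145,65,3),c(s,205,130,95,65,3)]);
b=np.pad(b,((0,0),(0,max(0,a.shape[1]-b.shape[1])),(0,0)))
cv2.imwrite("pics/z1.png",a[:440,:720]);cv2.imwrite("pics/z2.png",cv2.resize(b,None,fx=1,fy=1)[:, :800]); print(a.shape,b.shape)
```

```text
(440, 720, 3) (195, 720, 3)
```

View pics/z1.png

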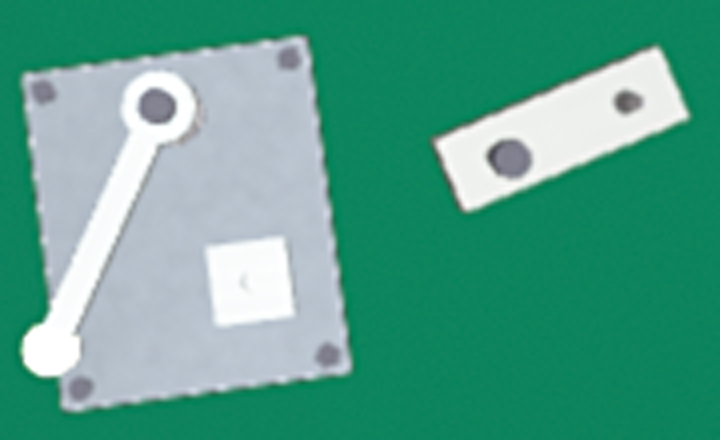

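View pics/z2.png

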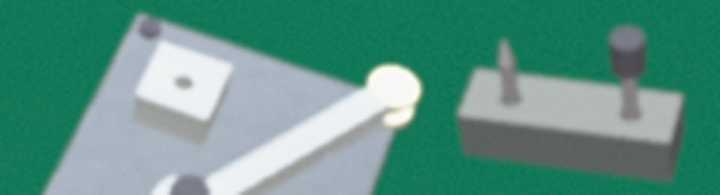

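The top crop shows the boss square centred near (242.5,245) with its hole, the roller at (192,262), the cap at (219,201) and the headed pin's head at (348,249). The scene crop shows the hole at (376,222.5) and the head top at about (269,141.5). Next I'll take sub-pixel masks and triangulate.

Create h.py:
```python
import cv2,numpy as np
from workcell import ctrl
def ray(d,u):
    R=np.array(d["R"]);C=-R.T@np.array(d["t"])
    v=R.T@np.array([(u[0]-d["cx"])/d["fx"],(u[1]-d["cy"])/d["fy"],1]);return C,v/np.linalg.norm(v)
def plane(d,u,z): C,v=ray(d,u);return C+v*(z-C[2])/v[2]
def tri(d1,u1,d2,u2):
    A=np.zeros((3,3));b=np.zeros(3);L=[ray(d1,u1),ray(d2,u2)]
    for C,v in L: P=np.eye(3)-np.outer(v,v);A+=P;b+=P@C
    X=np.linalg.solve(A,b);return X,[float(np.linalg.norm((np.eye(3)-np.outer(v,v))@(X-C))) for C,v in L]
def blob(m,roi):
    x,y,w,h=roi;k=np.zeros(m.shape,np.uint8);k[y:y+h,x:x+w]=m[y:y+h,x:x+w]
    n,l,s,c=cv2.connectedComponentsWithStats(k.astype(np.uint8));i=1+np.argmax(s[1:,4]);
    pts=np.argwhere(l==i)[:,::-1].astype(np.float32)
    return c[i],s[i],cv2.minAreaRect(pts)
```

Run:
```python
from h import *
np.set_printoptions(precision=1,suppress=True)
T=ctrl.get_image("top");S=ctrl.get_image("scene")
t=T["img"].astype(int);s=S["img"].astype(int)
def green(i): return (i[...,1]>i[...,0]+50)&(i[...,1]>i[...,2]+25)
br=lambda i:i.min(2)
white=br(t)>215
o={}
o['boss']=blob(white,(230,228,30,35))
o['block']=blob(~green(t),(322,215,75,55))
o['head']=blob((br(t)<150)&~green(t),(335,238,22,22))
o['guide']=blob((br(t)<170)&~green(t),(369,228,14,14))
o['cap']=blob(br(t)<160,(213,195,13,13))
o['arm+rol']=blob(white,(184,190,42,85))
o['plate']=blob(~green(t),(180,175,100,110))
for k,v in o.items(): print(k,v[0],v[1],v[2])
o2={}
o2['hole']=blob(br(s)<170,(370,218,13,9))
o2['head']=blob((s.max(2)<120)&~green(s),(260,135,20,22))
for k,v in o2.items(): print('S',k,v[0],v[1],v[2])
# scene head rows
print(s[136:175,262:277].max(2))
c=o['boss'][2][0];print('boss@36',plane(T,c,36)); print('tri hole',tri(T,c,S,o2['hole'][0]),tri(T,(242.4,245),S,o2['hole'][0]))
print('hole scene@36',plane(S,o2['hole'][0],36))
print('head@102',plane(T,o['head'][0],102),plane(T,(347.6,249.1),102))
print('block@36',plane(T,o['block'][2][0],36)); print('cap@80',plane(T,o['cap'][0],80))
print('plate',plane(T,o['plate'][2][0],10), 'roller',plane(T,(192.1,261.9),67))
print(ctrl.get_obs()['t'])
```

```text
boss [242.  244.9] [232 234  21  23 399] ((241.989990234375, 244.92996215820312), (20.223257064819336, 19.79899024963379), 81.8698959350586)
block [359.4 241.7] [ 328  221   64   42 1298] ((359.4482727050781, 241.62704467773438), (20.906570434570312, 62.234642028808594), 67.16634368896484)
head [346.8 249. ] [342 245  11   9  77] ((347.0, 249.0), (10.0, 8.0), 0.0)
guide [376.4 235. ] [374 233   7   5  29] ((377.0, 235.0), (6.0, 4.0), 0.0)
cap [218.9 201.3] [215 197   9   9  64] ((219.0, 201.0), (8.0, 8.0), 90.0)
arm+rol [205.3 231.7] [186 193  40  76 699] ((206.50694274902344, 230.50279235839844), (16.72386360168457, 81.8990707397461), 21.9605655670166)
plate [225.5 231.1] [ 185  184   83   94 6355] ((221.84938049316406, 231.12008666992188), (85.70816040039062, 81.47893524169922), 82.40535736083984)
S hole [375.7 222.1] [374 221   4   3   9] ((375.7500305175781, 222.25003051757812), (2.8284268379211426, 2.1213202476501465), 45.0)
S head [268.9 149.9] [262 141  14  16 149] ((268.5, 148.5), (15.0, 13.0), 90.0)
[[119 118 118 120 120 118 120 118 118 117 118 119 120 118 119]
 [119 120 119
[... 2070 characters left out ...]
4 186 186 182 179 173 164 159 160 163 167 176 181 184 186]
 [185 184 184 185 184 180 178 177 177 179 180 182 184 186 184]
 [185 186 186 185 185 185 184 184 184 185 184 185 183 184 185]
 [182 183 184 186 186 183 185 185 185 186 186 183 186 185 185]
 [166 169 174 174 176 175 179 179 180 184 184 184 185 185 184]]
boss@36 [528.7 112.9  36. ]
tri hole (array([528.5, 113.7,  31.2]), [0.35352407402856295, 0.3535240740284714]) (array([528.1, 113.1,  30.5]), [0.7422075115458217, 0.7422075115458527])
hole scene@36 [532.  115.2  36. ]
head@102 [ 516.5 -119.4  102. ] [ 516.3 -121.1  102. ]
block@36 [ 530.5 -157.7   36. ]
cap@80 [627.3 158.7  80. ]
plate [561.6 162.2  10. ] roller [494.1 221.7  67. ]
0.2
```

Add to h.py:
```python
from scipy.spatial.transform import Rotation as Ro
np.set_printoptions(precision=1,suppress=True)
def go(X,o=None):
    o=o or ctrl.get_obs();R=Ro.from_rotvec(o['orientation']);print('tool delta',R.inv().apply(np.array(X)-o['ee_pos']),'at',o['ee_pos'],'yaw of y',np.degrees(np.arctan2(R.as_matrix()[1,1],R.as_matrix()[0,1])),'tilt',R.as_matrix()[:,2])
```

Run:
```python
from h import *
T=ctrl.get_image("top");S=ctrl.get_image("scene")
print(tri(T,(347.7,249.1),S,(268.2,141.9)),plane(S,(268.2,141.9),102),plane(T,(347.7,249.1),102))
print('shank foot scene@36',plane(S,(269.4,168.5),36), 'guide foot', plane(S,(205+75/3,130+102/3),36))
print('guide tip tri',tri(T,(376.6,235.2),S,(205+70/3-.3,130+40/3)))
# tip of block corners top @36
g=~((T["img"].astype(int)[...,1]>T["img"].astype(int)[...,0]+50))
go([516,-121,190])
```

```text
(array([ 516. , -120.9,  100.9]), [0.5645238818013764, 0.5645238818013636]) [ 516.7 -119.7  102. ] [ 516.3 -121.3  102. ]
shank foot scene@36 [ 520.2 -117.8   36. ] guide foot [ 550.2 -190.2   36. ]
guide tip tri (array([ 545.9, -189.4,   87.5]), [1.9991022377624732, 1.9991022377625132])
tool delta [ 409.7 -288.6   49.6] at [ 275.6 -560.7  239.4] yaw of y -63.82641965338916 tilt [-0.  0. -1.]
```

The manual's scale: shifts go in shares of 80 cm and turns go in shares of 2 pi rad. Converting my numbers, 29 mm is 0.0363, -20.5 mm is -0.0256.

Request:
move_tool([
  {"sx":0.0363,"sy":-0.0256,"sz":0.0038},
  {"sx":0.0363,"sy":-0.0256,"sz":0.0038},
  {"sx":0.0363,"sy":-0.0256,"sz":0.0038},
  {"sx":0.0363,"sy":-0.0256,"sz":0.0038},
  {"sx":0.0363,"sy":-0.0256,"sz":0.0038},
], finger_gap=60)

```text
t: 0.72
ee_pos: [361.0, -403.5, 224.6]
orientation: [3.06, 0.71, 0.0]
ft_force: [1.2, -0.5, 0.2]
width: 60.6
grasp_force: 0.0
```

Request:
move_tool([
  {"sx":0.0363,"sy":-0.0256,"sz":0.0038},
  {"sx":0.0363,"sy":-0.0256,"sz":0.0038},
  {"sx":0.0363,"sy":-0.0256,"sz":0.0038},
  {"sx":0.0363,"sy":-0.0256,"sz":0.0038},
  {"sx":0.0363,"sy":-0.0256,"sz":0.0038},
])

```text
t: 1.13
ee_pos: [446.1, -247.4, 209.7]
orientation: [3.06, 0.711, 0.0]
ft_force: [0.8, -0.7, -0.0]
width: 59.9
grasp_force: 0.0
```

Request:
move_tool([
  {"sx":0.0363,"sy":-0.0256,"sz":0.0038},
  {"sx":0.0363,"sy":-0.0256,"sz":0.0038},
  {"sx":0.0363,"sy":-0.0256,"sz":0.0038},
  {"sx":0.0363,"sy":-0.0256,"sz":0.0038},
  {},
])

```text
t: 1.55
ee_pos: [515.6, -119.9, 197.4]
orientation: [-3.058, -0.717, -0.002]
ft_force: [-0.2, -0.8, -0.0]
width: 60.1
grasp_force: 0.0
```

```bash
python3 -c "
from h import *
go([516.2,-120.8,90])"
```

```text
tool delta [ -0.    1.1 107.4] at [ 515.6 -119.9  197.4] yaw of y -63.59300680677122 tilt [ 0.  0. -1.]
```

Target spot reached; descend and grip.

Request:
move_tool([
  {"sy":0.0013,"sz":0.0313},
  {"sz":0.0313},
  {"sz":0.0313},
  {"sz":0.025},
  {"sz":0.015},
])

```text
t: 1.97
ee_pos: [512.7, -125.2, 88.7]
orientation: [-3.059, -0.711, 0.004]
ft_force: [-1.3, 0.3, 0.5]
width: 60.1
grasp_force: 0.0
```

Request:
move_tool([
  {},
  {},
  {},
  {},
  {},
], finger_gap=10)

```text
t: 2.38
ee_pos: [514.7, -125.4, 91.9]
orientation: [3.059, 0.711, 0.003]
ft_force: [-0.4, 0.7, -0.4]
width: 30.1
grasp_force: 0.0
```

Request:
move_tool([
  {},
  {},
  {},
])

```text
t: 2.63
ee_pos: [514.2, -124.9, 91.4]
orientation: [-3.06, -0.711, -0.001]
ft_force: [-0.6, 2.3, 6.1]
width: 21.5
grasp_force: 30.0
```

Converted, -20 mm is -0.025, -15 mm is -0.0188.

Request:
move_tool([
  {"sz":-0.0125},
  {"sz":-0.0188},
  {"sz":-0.025},
  {"sz":-0.025},
  {"sz":-0.0163},
])

```text
t: 3.05
ee_pos: [514.5, -125.4, 171.0]
orientation: [3.059, 0.711, 0.003]
ft_force: [0.3, -0.4, 0.2]
width: 21.6
grasp_force: 30.0
```

Request:
move_tool([
  {},
  {},
  {},
])

```text
t: 3.3
ee_pos: [513.4, -125.0, 168.2]
orientation: [-3.06, -0.711, 0.001]
ft_force: [0.0, 0.0, -1.2]
width: 21.8
grasp_force: 30.0
```

Run:
```python
from h import *
S=ctrl.get_image("scene");T=ctrl.get_image("top")
a=S["img"][80:200,210:330];b=T["img"][190:310,290:410]
cv2.imwrite("pics/g1.png",cv2.resize(np.hstack([a,b]),None,fx=3.3,fy=3.3,interpolation=cv2.INTER_CUBIC)[:,:,::-1]); go([0,0,0])
```

```text
tool delta [-405.2 -338.3  168.7] at [ 513.2 -125.   167.7] yaw of y -63.82835461126991 tilt [-0.  0. -1.]
```

View pics/g1.png

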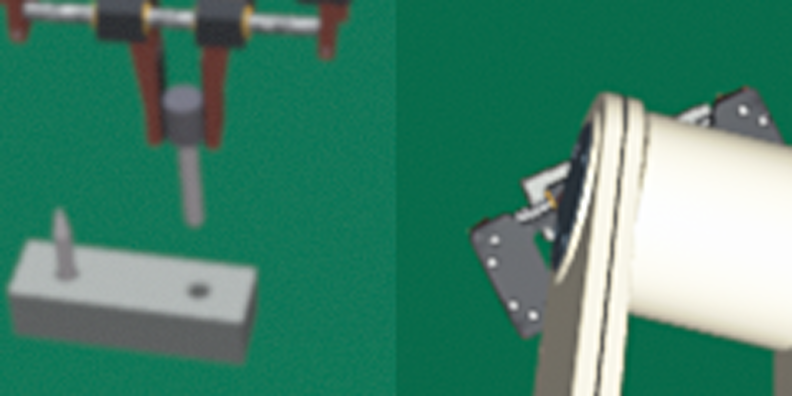

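The pin hangs in the gripper, with its head top at about (265,109) and its foot at about (268,146) in full-image pixels. The vacated hole is at about (270,168). The pin looks slightly tilted, so I'll check it by casting rays.

Run:
```python
from h import *
S=ctrl.get_image("scene")
s=S["img"].astype(int)
for z in (86,88.5): print(z,'foot',plane(S,(268.4,146.3),z),'head',plane(S,(265.1,109.0),z+90))
print('hole in block@36',plane(S,(210+199/3.3-.35,80+290/3.3-.35),36),'TCP',ctrl.get_obs()['ee_pos'])
def px(X):
    c=np.array(S["R"])@X+S["t"];return c[:2]/c[2]*S["fx"]+[S["cx"],S["cy"]]
h=plane(S,(265.1,109.0),178.5); print('vertical axis px',px(h),px(h-[0,0,90]))
g=(s[...,1]-s[...,0]>40)
for r in range(126,150,2): print(r, ''.join('.' if q else '#' for q in g[r,255:285]))
```

```text
86 foot [ 512.5 -122.8   86. ] head [ 514.5 -124.1  176. ]
88.5 foot [ 514.7 -121.3   88.5] head [ 516.9 -122.3  178.5]
hole in block@36 [ 517.5 -118.3   36. ] TCP [ 513.2 -125.   167.7]
vertical axis px [265.1 109. ] [267.3 146.8]
126 .........######...............
128 .........######...............
130 .........#######..............
132 ..........######..............
134 ..........######..............
136 ..........######..............
138 ..........######..............
140 ..........#######.............
142 ...........######.............
144 ...........######.............
146 ...........######.............
148 .............###..............
```

The pin is vertical in the grip, with tilt under about 0.02 rad and an offset of about 3 mm along tool x. Next: transit over the tensioner to the arm's far side.

```bash
python3 -c "
from h import *
go([542.6,236.2,170])"
```

```text
tool delta [ 185.6 -311.2   -2.2] at [ 513.2 -125.   167.7] yaw of y -63.827816097665895 tilt [-0.  0. -1.]
```

Converted, -27 mm is -0.0338, 16 mm is 0.02.

Request:
move_tool([
  {"sx":0.01,"sy":-0.0163,"sz":-0.0025},
  {"sx":0.02,"sy":-0.0338},
  {"sx":0.02,"sy":-0.0338},
  {"sx":0.02,"sy":-0.0338},
  {"sx":0.02,"sy":-0.0338},
])

```text
t: 3.87
ee_pos: [524.7, 16.4, 169.9]
orientation: [-3.06, -0.71, 0.002]
ft_force: [0.3, -0.2, -1.3]
width: 21.6
grasp_force: 30.0
```

Request:
move_tool([
  {"sx":0.02,"sy":-0.0338},
  {"sx":0.02,"sy":-0.0338},
  {"sx":0.02,"sy":-0.0338},
  {"sx":0.02,"sy":-0.0338},
  {"sx":0.02,"sy":-0.0338},
])

```text
t: 4.28
ee_pos: [536.9, 173.1, 169.8]
orientation: [3.06, 0.711, -0.002]
ft_force: [0.7, -0.4, -1.2]
width: 21.1
grasp_force: 30.0
```

Request:
move_tool([
  {"sx":0.02,"sy":-0.0338},
  {"sx":0.015,"sy":-0.025},
  {"sx":0.0063,"sy":-0.01},
  {"rz":0.0191},
  {"rz":0.0191},
])

```text
t: 4.7
ee_pos: [542.2, 235.9, 169.7]
orientation: [3.123, 0.334, -0.003]
ft_force: [0.0, 0.4, -0.9]
width: 21.6
grasp_force: 30.0
```

Request:
move_tool([
  {"rz":0.0191},
  {},
  {},
])

```text
t: 4.95
ee_pos: [542.5, 235.0, 170.0]
orientation: [3.137, 0.157, -0.002]
ft_force: [0.0, -0.7, -2.9]
width: 21.4
grasp_force: 30.0
```

```bash
python3 -c "
from h import *
go([542.6,236.2,121])"
```

```text
tool delta [ 0.3 -1.3 49. ] at [542.5 235.  170. ] yaw of y -84.26449726320322 tilt [-0. -0. -1.]
```

Converted, 15 mm is 0.0188, 14 mm is 0.0175.

Request:
move_tool([
  {"sz":0.015},
  {"sz":0.0188},
  {"sz":0.0175},
  {"sz":0.01},
  {},
])

```text
t: 5.37
ee_pos: [541.4, 234.7, 119.2]
orientation: [3.136, 0.154, -0.006]
ft_force: [0.2, -0.2, -1.9]
width: 21.4
grasp_force: 30.0
```

Request:
move_tool([
  {},
  {},
])

```text
t: 5.53
ee_pos: [543.1, 235.6, 122.0]
orientation: [-3.138, -0.153, -0.001]
ft_force: [-0.0, -0.2, -1.5]
width: 21.6
grasp_force: 30.0
```

Run:
```python
from h import *
S=ctrl.get_image("scene");T=ctrl.get_image("top")
a=S["img"][120:310,310:490]
cv2.imwrite("pics/g2.png",cv2.resize(a,None,fx=3,fy=3,interpolation=cv2.INTER_CUBIC)[:,:,::-1]); o=ctrl.get_obs(); print(o['ee_pos'],o['ft_force'])
# arc of TCP targets: pin polar angle about pivot
Rz=Ro.from_rotvec(o['orientation']); P=np.array([628,159.8])
```

```text
[543.3 235.8 122.4] [ 0.5  0.5 -1.3]
```

View pics/g2.png

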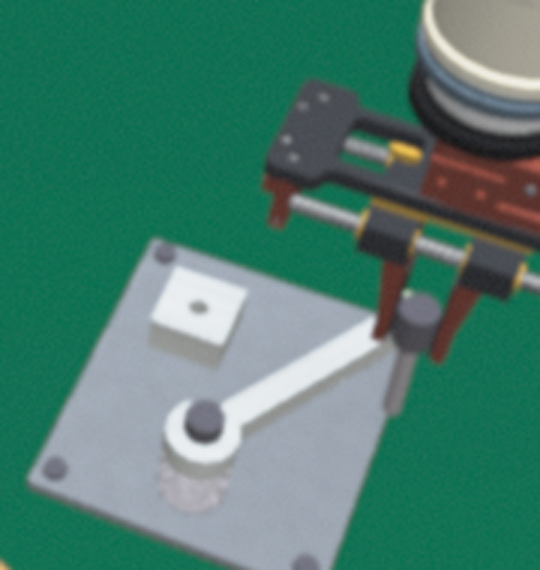

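Head at about (448,227) full-frame; the shank stands on the arm's far (clockwise) side, clear of the arm. Compute arc increments.

Create arc.py:
```python
from h import *
import sys
a0,a1,n=map(float,sys.argv[1:4]);z=float(sys.argv[4])
o=ctrl.get_obs();M=Ro.from_rotvec(o['orientation']);P=np.array([628,159.8])
off=M.apply([3.2,0,0])[:2];prev=o['ee_pos']
pr=o['ee_pos'][:2]+off-P;print('pin polar',np.degrees(np.arctan2(pr[1],pr[0]))%360,np.hypot(*pr),'F',o['ft_force'],o['t'])
for a in np.linspace(a0,a1,int(n)):
    q=P+110*np.array([np.cos(np.radians(a)),np.sin(np.radians(a))])-off;X=np.array([*q,z])
    print(round(a,1),M.inv().apply(X-prev));prev=X
```

```bash
python3 arc.py 141 172 8 121
```

```text
pin polar 136.89012849210079 111.6213909420651 F [ 0.5  0.5 -1.3] 5.6333
141.0 [-4.7  6.6  1.4]
145.4 [-5.7  6.3 -0. ]
149.9 [-5.2  6.7 -0. ]
154.3 [-4.7  7.1 -0. ]
158.7 [-4.1  7.4 -0. ]
163.1 [-3.5  7.7 -0. ]
167.6 [-2.9  8.  -0. ]
172.0 [-2.3  8.2 -0. ]
```

Converted, 7.4 mm is 0.0093, 7.1 mm is 0.0089.

Request:
move_tool([
  {"sx":-0.0059,"sy":0.0083,"sz":0.0013},
  {"sx":-0.0071,"sy":0.0079},
  {"sx":-0.0065,"sy":0.0084},
  {"sx":-0.0059,"sy":0.0089},
  {"sx":-0.0051,"sy":0.0093},
])

```text
t: 6.05
ee_pos: [521.5, 198.6, 121.0]
orientation: [-3.137, -0.152, -0.002]
ft_force: [0.6, 2.6, -2.5]
width: 21.9
grasp_force: 30.0
```

Request:
move_tool([
  {"sx":-0.0044,"sy":0.0096},
  {"sx":-0.0036,"sy":0.01},
  {"sx":-0.0029,"sy":0.0103,"rz":-0.0191},
  {"rz":-0.0191},
  {"rz":-0.0191},
])

```text
t: 6.47
ee_pos: [515.1, 173.7, 120.8]
orientation: [-3.058, -0.719, 0.001]
ft_force: [-0.1, 2.5, -0.2]
width: 21.4
grasp_force: 30.0
```

Request:
move_tool([
  {},
  {},
])

```text
t: 6.63
ee_pos: [515.2, 174.3, 120.7]
orientation: [-3.061, -0.705, 0.001]
ft_force: [0.6, 2.1, 0.6]
width: 21.7
grasp_force: 30.0
```

```bash
python3 arc.py 176.5 203 7 121
```

```text
pin polar 171.78433159019372 111.05830615995522 F [0.6 2.1 0.6] 6.6333
176.5 [-3.9  8.3 -0.3]
180.9 [-3.9  7.5 -0. ]
185.3 [-3.3  7.8 -0. ]
189.8 [-2.7  8.  -0. ]
194.2 [-2.   8.2 -0. ]
198.6 [-1.4  8.4 -0. ]
203.0 [-0.8  8.4 -0. ]
```

Converted, 8.3 mm is 0.0104, 8.2 mm is 0.0103.

Request:
move_tool([
  {"sx":-0.0049,"sy":0.0104},
  {"sx":-0.0049,"sy":0.0094},
  {"sx":-0.0041,"sy":0.0098},
  {"sx":-0.0034,"sy":0.01},
  {"sx":-0.0025,"sy":0.0103},
])

```text
t: 7.05
ee_pos: [518.9, 131.0, 120.7]
orientation: [-3.06, -0.71, -0.0]
ft_force: [0.5, 2.9, -0.9]
width: 21.7
grasp_force: 30.0
```

Request:
move_tool([
  {"sx":-0.0018,"sy":0.0105},
  {"sx":-0.001,"sy":0.0105},
  {"sy":0.0025},
  {"sy":0.0025},
  {},
])

```text
t: 7.47
ee_pos: [526.1, 112.0, 120.6]
orientation: [-3.06, -0.71, 0.0]
ft_force: [-1.0, 3.3, 0.7]
width: 21.7
grasp_force: 30.0
```

Request:
move_tool([
  {},
  {},
])

```text
t: 7.63
ee_pos: [525.8, 112.6, 120.6]
orientation: [-3.06, -0.712, 0.001]
ft_force: [-0.4, 3.1, -0.1]
width: 21.6
grasp_force: 30.0
```

Run:
```python
from h import *
S=ctrl.get_image("scene")
a=S["img"][150:300,310:490]
cv2.imwrite("pics/g3.png",cv2.resize(a,None,fx=4.4,fy=4,interpolation=cv2.INTER_CUBIC)[:,:,::-1])
cv2.imwrite("pics/g3raw.png",S["img"][:,:,::-1])
```

```bash
python3 arc.py 205.3 205.3 1 121
```

```text
pin polar 204.75414508753144 109.39855012348318 F [0.2 2.6 0.6] 7.6833
205.3 [-0.6  1.  -0.4]
```

View pics/g3.png

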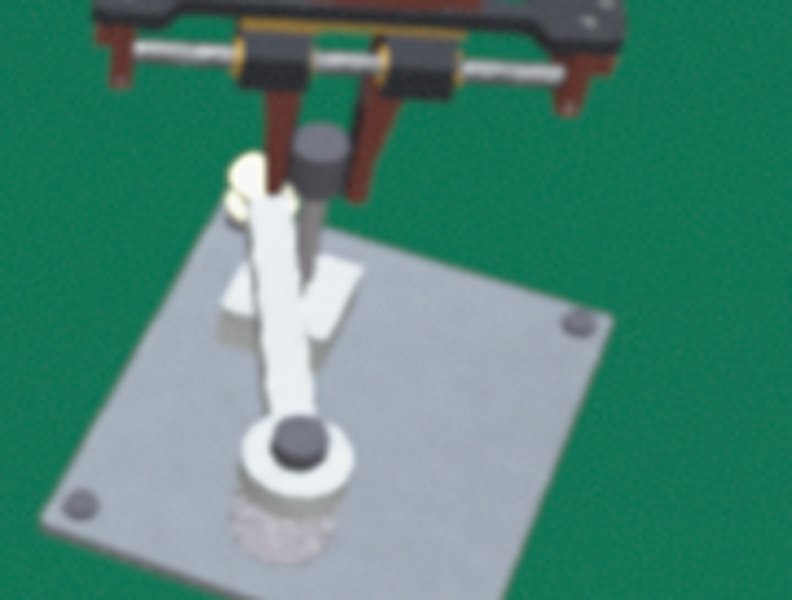

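Pin over the boss with the arm against its shank; the head top is at about (383,185) in full-frame pixels. I'll check the shank's tilt and position against a vertical axis at the hole.

Run:
```python
from h import *
S=ctrl.get_image("scene")
def px(X):
    c=np.array(S["R"])@np.array(X,float)+S["t"];return c[:2]/c[2]*S["fx"]+[S["cx"],S["cy"]]
for n,p in (('est',(528.7,114.0)),('+y3',(528.7,117)),('+x3',(531.7,114))):
    print(n,[px([*p,z]) for z in (131,105,86,66,41)])
s=S["img"].astype(int)
for r in range(182,226,2): print(r,' '.join('%3d'%v for v in s[r,370:396].mean(1) ))
```

```text
est [array([382.4, 184.2]), array([380.5, 194.8]), array([379.2, 202.2]), array([377.8, 209.7]), array([376.2, 218.8])]
+y3 [array([384. , 184.9]), array([382.1, 195.5]), array([380.8, 202.9]), array([379.4, 210.4]), array([377.7, 219.5])]
+x3 [array([381.6, 185.4]), array([379.7, 195.9]), array([378.4, 203.3]), array([377.1, 210.8]), array([375.4, 219.9])]
182  73  70  65  66  67  63  70  86 102 115 120 121 120 122 119 118 112 100  83  59  48  46  59  64  67  66
184  71  67  66  66  65  68  81 103 117 123 121 123 124 124 124 123 122 118 103  76  52  51  60  64  66  65
186  67  65  65  65  67  70  85 109 123 124 125 123 123 124 122 123 123 122 110  85  57  58  64  67  67  68
188  96  67  66  66  64  62  69  87 104 115 121 121 121 122 124 122 120 112  96  71  57  59  65  66  67  72
190 145  77  64  64  64  58  63  65  74  83  90  96  99  98  99  97  91  83  70  56  56  64  66  67  70  77
192 149  78  63  67  63  58  62  70  70  71  74  76  78  77  78  79  76  72  62  55  57  66  67  69  76  77
194 150  80  64  63  66  70  70  69  71  74  75  75  74  78  77  79  74  70  57  57  63  64 
[... 935 characters left out ...]
 175 181 180 179 177 177 176 176 176 177 175 175 172
214 237 237 238 237 236 235 225 178 134 124 134 163 206 225 226 218 207 198 189 185 179 178 178 178 177 178
216 236 237 237 237 236 235 230 204 150 125 136 175 221 235 238 237 236 234 232 228 222 211 195 183 179 178
218 236 237 237 237 236 236 234 221 168 131 146 192 229 237 237 236 236 237 237 236 234 220 195 182 178 176
220 236 236 237 236 236 235 235 223 171 152 186 221 235 238 238 238 237 236 236 231 216 186 177 177 177 178
222 235 236 237 237 235 236 234 223 190 199 226 236 238 238 238 238 238 238 234 218 181 170 171 179 178 179
224 236 236 237 237 236 235 235 231 224 228 235 238 238 237 237 237 236 234 219 178 159 169 178 179 179 180
```

The foot appears about 2 mm off the hole: +x by about 1.8 and -y by about 2. Nudge and lower gently, watching the force.

Converted, 2.6 mm is 0.0033, 2 mm is 0.0025.

Request:
move_tool([
  {"sx":0.0009,"sy":0.0033},
  {"sz":0.0025},
  {"sz":0.0025},
  {"sz":0.0025},
  {},
])

```text
t: 8.15
ee_pos: [527.3, 110.2, 114.0]
orientation: [-3.06, -0.711, 0.002]
ft_force: [-0.9, 2.8, -2.1]
width: 21.6
grasp_force: 30.0
```

Request:
move_tool([
  {"sz":0.0025},
  {},
  {},
])

```text
t: 8.4
ee_pos: [527.5, 110.2, 112.3]
orientation: [-3.06, -0.711, 0.001]
ft_force: [-0.9, 2.9, -2.4]
width: 22.0
grasp_force: 30.0
```

Request:
move_tool([
  {"sz":0.0025},
  {},
  {},
])

```text
t: 8.65
ee_pos: [527.7, 110.3, 110.5]
orientation: [-3.06, -0.711, 0.0]
ft_force: [-1.6, 3.2, -2.2]
width: 21.7
grasp_force: 30.0
```

No resistance with the foot at z≈31, so it's in the hole. Continue down; the floor should come at TCP z≈91.

Converted, 2.5 mm is 0.0031.

Request:
move_tool([
  {"sz":0.0031},
  {"sz":0.0031},
  {"sz":0.0031},
  {},
])

```text
t: 8.98
ee_pos: [527.6, 110.3, 102.6]
orientation: [-3.06, -0.711, 0.001]
ft_force: [-0.9, 2.3, -2.5]
width: 21.4
grasp_force: 30.0
```

Request:
move_tool([
  {"sz":0.0031},
  {"sz":0.0031},
  {"sz":0.0031},
  {},
])

```text
t: 9.32
ee_pos: [527.6, 110.2, 95.1]
orientation: [-3.06, -0.711, 0.001]
ft_force: [-1.3, 1.9, -2.5]
width: 22.0
grasp_force: 30.0
```

Request:
move_tool([
  {"sz":0.0013},
  {"sz":0.0013},
  {"sz":0.0013},
  {},
])

```text
t: 9.65
ee_pos: [527.7, 110.3, 92.5]
orientation: [3.06, 0.711, -0.0]
ft_force: [-1.6, 2.4, -0.7]
width: 21.5
grasp_force: 30.0
```

Converted, 1 mm is 0.0013.

Request:
move_tool([
  {"sz":0.0013},
  {},
  {},
])

```text
t: 9.9
ee_pos: [527.8, 110.3, 91.6]
orientation: [3.06, 0.711, 0.0]
ft_force: [-1.5, 2.6, -0.9]
width: 21.8
grasp_force: 30.0
```

Request:
move_tool([
  {"sz":0.0013},
  {},
  {},
])

```text
t: 10.15
ee_pos: [528.3, 110.4, 91.4]
orientation: [-3.06, -0.711, -0.002]
ft_force: [-1.4, 3.2, 5.6]
width: 21.8
grasp_force: 30.0
```

Run:
```python
from h import *
S=ctrl.get_image("scene")
cv2.imwrite("pics/g4.png",cv2.resize(S["img"][150:300,310:490],None,fx=4.4,fy=4,interpolation=cv2.INTER_CUBIC)[:,:,::-1])
```

```text
(no output)
```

View pics/g4.png

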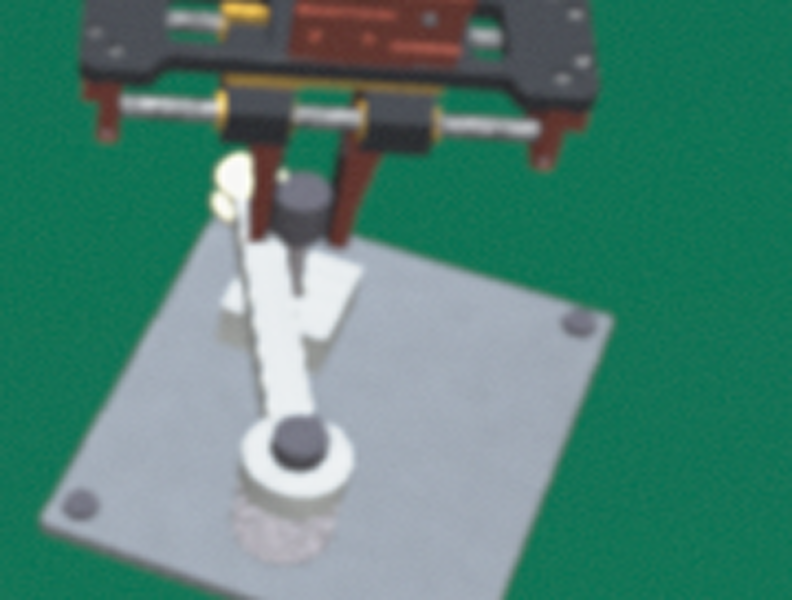

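The head is lowered to about (378.5,197) with the shank inside the boss, and the force jumped at TCP z 91.4, the same height as in the block, so the pin is on the floor. Release and retract.

Request:
move_tool([
  {},
  {},
  {},
  {},
  {},
], finger_gap=50)

```text
t: 10.62
ee_pos: [527.9, 110.1, 90.6]
orientation: [3.06, 0.711, 0.0]
ft_force: [-1.0, -0.6, 0.3]
width: 48.6
grasp_force: 0.0
```

Request:
move_tool([
  {"sz":-0.0075},
  {"sz":-0.0188},
  {"sz":-0.0313},
  {"sz":-0.0375},
  {"sz":-0.0375},
])

```text
t: 11.03
ee_pos: [527.3, 110.1, 197.8]
orientation: [3.06, 0.711, -0.002]
ft_force: [0.8, -0.0, -0.5]
width: 49.5
grasp_force: 0.0
```

Request:
move_tool([
  {"sx":-0.0375,"sz":-0.0125},
  {"sx":-0.0438},
  {"sx":-0.0438},
  {"sx":-0.0438},
  {"sx":-0.0438},
])

```text
t: 11.45
ee_pos: [373.7, 34.7, 207.0]
orientation: [3.06, 0.712, 0.001]
ft_force: [0.1, 0.2, -0.4]
width: 50.2
grasp_force: 0.0
```

Request:
move_tool([
  {"sx":-0.0375},
  {},
  {},
])

```text
t: 11.7
ee_pos: [347.5, 21.6, 207.2]
orientation: [3.06, 0.709, 0.002]
ft_force: [1.4, 0.6, 0.1]
width: 50.0
grasp_force: 0.0
```

Run:
```python
from h import *
S=ctrl.get_image("scene");T=ctrl.get_image("top")
a=cv2.resize(S["img"][150:300,310:450],None,fx=2.8,fy=2.8,interpolation=cv2.INTER_CUBIC);b=cv2.resize(T["img"][180:330,170:310],None,fx=2.8,fy=2.8,interpolation=cv2.INTER_CUBIC)
cv2.imwrite("pics/g5.png",np.hstack([a,b])[:,:,::-1])
```

View pics/g5.png

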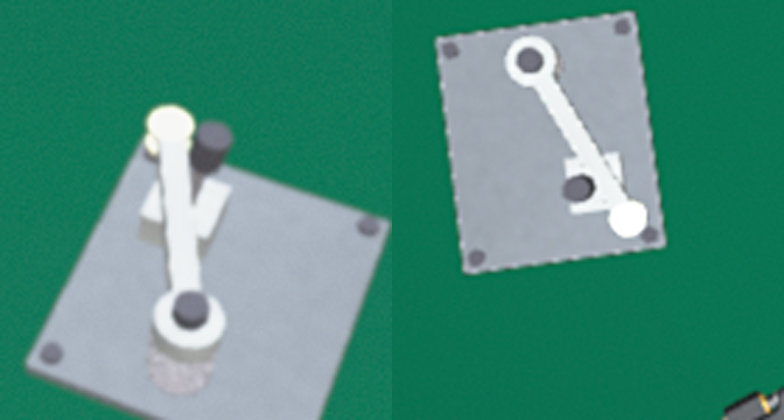

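The pin stands in the boss with the arm resting against it: the head is at about (386,202) in the scene view and (376,247) in the top view. The arm has turned about 0.96 rad and the gripper is clear. Hand in.

```bash
python3 -c "
from workcell import ctrl
print(ctrl.close_job())"
```

```text
the job is handed in; nothing more can be done
None
```

I handed the job in: the headed pin stands at the bottom of the boss hole and the arm rests against it at about 0.96 rad (measured from the top view), but `close_job()` returned no verdict.

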